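# Press a long pivot pin home in a housing

## Robot

A 7-joint arm with a two-finger parallel gripper is mounted at the origin on the work surface. World frame = base frame: x ahead of the robot, y to its left, z up, the work surface at z = 0. Lengths are in m, angles in rad, forces in N, time in s.
With the tool pointing down it reaches from about 0.35 to 0.9 m from the base axis. Payload 8.1 kg.
Tool frame: the origin (TCP) lies on the centre line of the jaws, within the pads' length; the fingertips stand arm.tips_ahead ahead of it and the grasp point (between the pads) lies 8 mm behind it (arm.tips_ahead is the distance from the TCP to the fingertips, in m); z points along the fingers, y is the direction in which the jaws open and shut (so a half turn about z gives the same grasp; the last joint's range is limited). The gripper opens to 92 mm and grips with 3 to 60 N. Pads are 19 mm wide; open, the fingers measure 130 mm over their backs; the gripper's body (75 mm by 190 mm) begins 47 mm behind the grasp point.
Start: joints at [1.138, 0.434, 0.025, 1.573, -0.012, 1.134, -0.075], TCP at [0.202, -0.591, 0.238] pointing down, gripper open.
Joint ranges: [-2.62, 2.62], [-0.44, 2.09], [-1.27, 1.32], [0.08, 2.57], [-1.32, 4.46], [0.12, 2], [-2.74, 2.74]. Speed limits (rad/s): [2.22, 2.22, 3.01, 3.01, 3.14, 3.14, 3.14].

## Interface

Orientations are given as a rotation vector (axis times angle).
In Python, from cell import arm gives the robot as it stands. The module is installed in compiled form; this text tells all that it offers.
- The arm moves only by the tool jog_arm, never from a script. Its argument "moves" is a list of rows, each an object with "twist": the turn, a rotation vector about the tool's x, y, z in units of 10 degrees (1.0 is 10 degrees), a list of three; "xyz": the shift along the tool's x, y, z in units of 60 mm (1.0 is 60 mm), a list of three; "grip": the closure, from -1 (fully open) to 1 (shut). A call has 1 to 5 rows; each row is the pose to reach, as a shift and turn from the pose commanded when the call began, along the tool's axes at that moment; what a row does not reach only later rows make up. A row lasts 1/8 s, in which the tool goes at most 62.5 mm and 10.7 degrees, less where a joint would pass 70% of its speed; a pose out of reach is approached as far as the arm can. A call with a gripper value outside its range is refused whole. The fingers move at their own pace and stop on an object; "force" is the grip in N (left out, the last holds). Time passes only in rows, so rows that repeat a pose let the fingers close. It gives the time, the measured TCP pose, the force and the opening at its end, in the units of the state.
- arm.observe(): the state, without advancing time (a new reading comes with each control period).
- arm.get_image(name): name is "scene" or "top"; returns the picture (384x512x3 uint8, blue, green, red); there is no depth.
- arm.camera_params(name): a dict with "mtx" (3x3 intrinsics, pixels), "T" (4x4, takes a point from camera to world coordinates). Camera axes: x right, y down, z forward; pixel columns grow to the right and rows downward; lengths in m; the calibration is good to about 2 mm. A picture is of the moment at which its call begins. camera_params takes no time and is no camera call.
- arm.sign_off(): hands the job in, once; it reports no verdict.
The state is a dict: "clock": time; "joints": joint angles; "dq": joint speeds; "joint_efforts": joint torques, N m; "position": TCP position; "ee_rot": TCP orientation; "force": force on the tool from outside, world axes, zero at the start; "ft_torque": the same for the moment, N m; "width": opening from 0.0 (shut) to 1.0 (fully open).
Only numpy, scipy, OpenCV 4.12 (cv2) and the standard library are available. Lean on these libraries where they do the work, as an engineer would, in place of code of your own. Each camera call takes 0.05 s, during which the arm holds its last target. There are 200 camera calls.

## Task

Take the long headed pin out of the wooden rack and start it in the bore on top of the tall iron housing, where a stiff plug stops it partway. Let go of it there, then press it down by its head until it is fully home, with the head seated on the housing. Leave the short pin and the headless rod standing in the rack.

Things in the scene. Friction and masses are not known exactly. Their poses are not given: they have to be found in the camera images.
- long_pin_head (a point): Centre of the long steel pin's head. Head 30 mm across, 20 mm tall; shank 16 mm across, 110 mm long, its last 12 mm tapering to 8 mm; 0.27 kg. z points up along the pin: foot 120 mm below this point, top of head 10 mm above. It starts upright (slight lean) in one hole of the wooden rack, the tallest of three, this point about 130 mm above the table.
- bore_mouth (a point): Centre of the bore's mouth in the flat top of the fixed iron housing, a block 80 x 80 mm, 115 mm tall. z up. Bore vertical, 21 mm across, 111 mm deep, 3 mm chamfer. A plug in it, 45 to 60 mm down, carries the pin's weight, stopping its head 50 to 65 mm clear; about 8 N pushes it down and it stays, never in the way. Home: head's underside on the top, head centre 10 mm above this point.
- short_pin_head (a point): Centre of the head of the short steel pin, a bystander in another hole of the rack: same head and thickness as the long pin, shank 65 mm; this point is about 85 mm above the table. The rack is a fixed wooden block 230 x 75 mm, 55 mm tall, with three holes in a row, 70 mm apart and 45 mm deep.
- plain_rod_top (a point): Centre of the top end of a headless steel rod, 16 mm across and 89 mm long, a bystander in the remaining hole of the rack; its top is about 99 mm above the table.
Things that resemble listed ones, but are neither listed nor needed, are in the scene too. Leave any purple or red look-alike of the part that bears bore_mouth alone.

How it is judged:
By the outcome, as a careful person would: the job done as asked, in the order asked, and still so for the second after the job is handed in, with the robot touching nothing.
It also fails if it takes over 51 s, if anything falls off the work surface, if the arm or the gripper's body presses on something with over 40 N, if the wrist force passes 120 N, or if a joint passes its speed limit or range.

## Working session

There is one attempt and no reset: what is moved stays moved. The work goes in short steps, Python scripts to look and compute and a tool call to move; the robot and the scene stay as the last step left them, time stands still between calls to the robot, and variables do not carry over. Pictures are saved under pics/ and viewed, about 8 in all and at most 12, crops included, and the job is handed in when it is done.

Besides the shell and the picture viewer there is one more tool, called after ">>>" as name(argument=value, ...), one argument or row to a line, values as JSON. jog_arm: Moves the arm, as the interface text tells. Its arguments: {"type":"object","properties":{"moves":{"type":"array","items":{"type":"object","properties":{"twist":{"type":"array","items":{"type":"number"}},"xyz":{"type":"array","items":{"type":"number"}},"grip":{"type":"number"}}}},"force":{"type":"number"}},"required":["moves"]}

```bash
mkdir -p pics; python3 - <<'E'
from cell import arm
import cv2
s=arm.observe();print({k:s[k] for k in('clock','position','ee_rot','force','width')},arm.tips_ahead)
for n in('scene','top'):
    im=arm.get_image(n);cv2.imwrite(f'pics/{n}0.png',im)
    p=arm.camera_params(n);print(n,p['mtx'],p['T'])
E
```

```text
{'clock': 0.0, 'position': array([ 0.20219313, -0.59086301,  0.2369614 ]), 'ee_rot': array([-3.09751065e+00, -5.15350947e-01,  6.00512199e-04]), 'force': array([-0.04352558, -0.1849708 ,  0.50535652]), 'width': 0.9999930060262876} 0.011
scene [[363.78186382   0.         256.40280056]
 [  0.         363.78186382 191.24276841]
 [  0.           0.           1.        ]] [[ 0.67074587  0.5071581  -0.54119372  0.97620779]
 [ 0.74166984 -0.46363798  0.48473257 -0.39080816]
 [-0.00508191 -0.72651943 -0.68712713  0.72501441]
 [ 0.          0.          0.          1.        ]]
top [[482.61327269   0.         252.6196118 ]
 [  0.         482.61327269 196.59461748]
 [  0.           0.           1.        ]] [[ 1.28697711e-02 -9.94195999e-01  1.06811444e-01  3.17805047e-01]
 [-9.99916005e-01 -1.29599474e-02 -1.50149788e-04  4.20592658e-02]
 [ 1.53354901e-03 -1.06800540e-01 -9.94279283e-01  1.39653066e+00]
 [ 0.00000000e+00  0.00000000e+00  0.00000000e+00  1.00000000e+00]]
```

View pics/scene0.png

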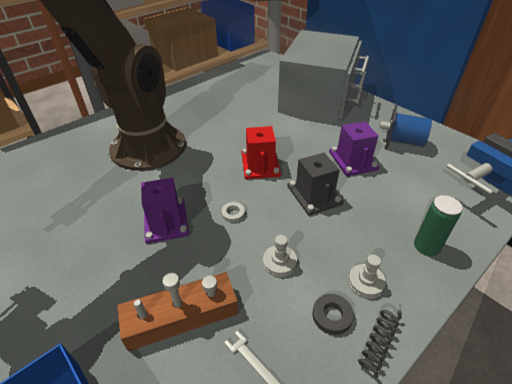

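View pics/top0.png

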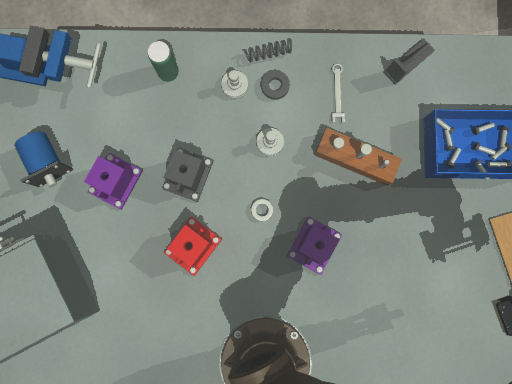

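Top view: rack pins at (338,143), (366,149) and (384,162). In the scene view they are at (209,287), (172,283) and (139,306). The middle one is tallest and headed, so it's the long pin. Housing look-alikes in the top view are purple (112,180), purple (316,245) and red (190,245). The dark iron one is at (187,170) top and (317,180) scene, so I choose that. Next, one close crop to check.

```bash
python3 - <<'E'
import cv2,numpy as np
s=cv2.imread('pics/scene0.png');t=cv2.imread('pics/top0.png')
c=lambda im,x,y,w,h:cv2.resize(im[y:y+h,x:x+w],(400,300),interpolation=cv2.INTER_CUBIC)
# each crop's scale: px = x0+u/f
cv2.imwrite('pics/crop1.png',np.vstack([np.hstack([c(s,120,260,120,90),c(t,310,115,100,75)]),np.hstack([c(s,270,140,100,75),c(t,147,132,80,60)])]))
E
```

```text
(no output)
```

View pics/crop1.png

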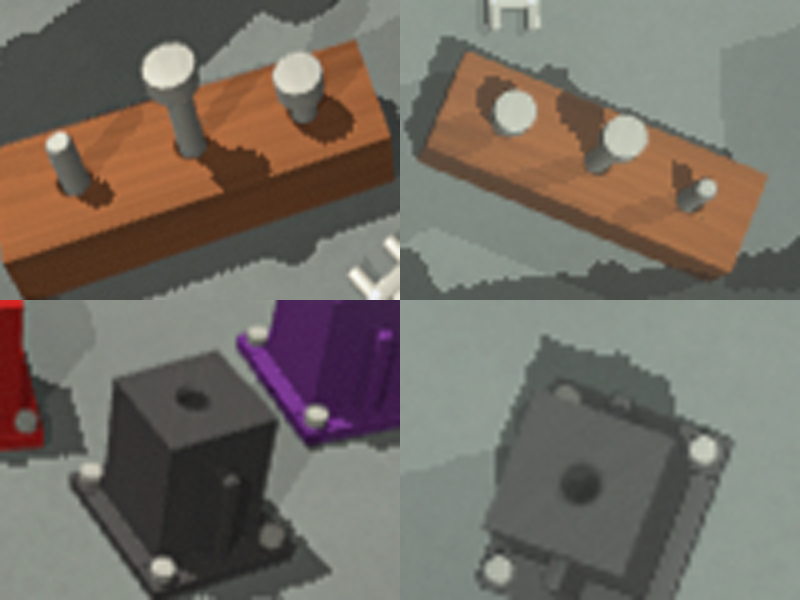

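```bash
cat > h.py <<'E'
import cv2,numpy as np
from cell import arm
def cam(n):
    p=arm.camera_params(n);return np.array(p['mtx']),np.array(p['T'])
def ray(n,px):
    K,T=cam(n);d=T[:3,:3]@np.linalg.solve(K,[px[0],px[1],1.]);return T[:3,3],d/np.linalg.norm(d)
def onz(n,px,z):
    o,d=ray(n,px);return o+d*(z-o[2])/d[2]
def tri(a,b):
    o1,d1=ray('scene',a);o2,d2=ray('top',b)
    s=np.linalg.lstsq(np.c_[d1,-d2],o2-o1,rcond=None)[0]
    p,q=o1+s[0]*d1,o2+s[1]*d2;return (p+q)/2,np.linalg.norm(p-q)
def blob(im,roi,lo,hi,near):
    x,y,w,h=roi;g=cv2.cvtColor(im[y:y+h,x:x+w],cv2.COLOR_BGR2GRAY)
    sc=6;g=cv2.resize(g,None,fx=sc,fy=sc,interpolation=cv2.INTER_CUBIC)
    m=cv2.inRange(g,lo,hi);n,l,st,c=cv2.connectedComponentsWithStats(m)
    c=(c+.5)/sc-.5+[x,y];k=[i for i in range(1,n) if st[i,4]>150]
    i=min(k,key=lambda i:np.hypot(*(c[i]-near)));return c[i],st[i,:5]/sc
E
python3 - <<'E'
from h import *
s=cv2.imread('pics/scene0.png');t=cv2.imread('pics/top0.png')
for nm,a,b,z in(('long',(170.4,279.8),(366.2,149),.14),('short',(209,282),(338.7,142.5),.095),('rod',(138,303),(386.7,162),.099)):
    A,sa=blob(s,(int(a[0])-18,int(a[1])-18,36,36),185,255,a);B,sb=blob(t,(int(b[0])-12,int(b[1])-12,24,24),185,255,b)
    print(nm,A,sa,B,sb,tri(A,B),onz('top',B,z),onz('scene',A,z))
a=(318,164.5);b=(183,169)
g=cv2.cvtColor(t,cv2.COLOR_BGR2GRAY);print(g[164:176,176:192])
g=cv2.cvtColor(s,cv2.COLOR_BGR2GRAY);print(g[159:171,310:328])
for hi in(45,55,65):
  A,sa=blob(s,(308,158,20,13),0,hi,a);B,sb=blob(t,(174,160,18,18),0,hi,b)
  print(hi,A,sa,B,sb,tri(A,B),onz('top',B,.115),onz('scene',A,.115))
E
```

```text
long [169.887791   279.39015733] [ 11.          12.5         14.83333333  12.83333333 868.66666667] [365.97606285 148.68752311] [  7.5          7.33333333  10.           9.66666667 450.83333333] (array([ 0.58409559, -0.25720889,  0.13962892]), np.float64(0.0011386255110854516)) [ 0.58426734 -0.25660516  0.14      ] [ 0.58403827 -0.25777948  0.14      ]
short [208.54322084 281.51957519] [ 11.16666667  11.83333333  13.66666667  12.         750.66666667] [338.50361469 142.34450306] [  8.33333333   8.33333333   9.5          9.5        426.5       ] (array([ 0.61031668, -0.19252787,  0.09477363]), np.float64(0.0010189728864433293)) [ 0.61052768 -0.19204973  0.095     ] [ 0.61017158 -0.19302735  0.095     ]
rod [136.72516556 302.08406917] [ 14.16666667  14.66666667   6.           5.66666667 151.        ] [386.5437025  161.56161781] [11.33333333 10.5         3.5         3.16666667 51.16666667] (array([ 0.55772877, -0.32200124,  0.09995459]), np.float64(0.00055562436499052)) [ 0.55801004 -0.3220066   0.099     ] [ 0.55694319 -0.32213997  0.099     ]
[[95 96 96 96 94 92 87 84 88 92 96 98 98 9
[... 778 characters left out ...]
2 82 80 81 80 81 80]
 [81 82 80 78 53 49 44 41 44 50 54 75 79 81 80 79 80 79]
 [79 81 80 74 47 34 35 38 41 41 43 52 72 83 80 80 80 81]
 [81 80 82 80 53 36 37 39 43 42 42 50 67 80 81 80 80 82]
 [79 80 80 85 75 60 48 45 44 43 46 55 69 79 81 80 80 79]
 [83 80 79 82 83 80 70 62 62 58 63 69 77 82 80 80 80 80]
 [80 81 80 83 81 81 81 80 84 81 83 82 82 81 80 79 80 80]
 [81 81 81 82 82 80 79 81 83 81 83 80 80 79 80 81 80 80]
 [81 79 81 82 81 79 80 81 82 82 81 79 80 80 81 80 79 81]]Traceback (most recent call last):
  File "<stdin>", line 10, in <module>
  File "h.py", line 18, in blob
    i=min(k,key=lambda i:np.hypot(*(c[i]-near)));return c[i],st[i,:5]/sc
ValueError: min() iterable argument is empty
```

```bash
cat >> h.py <<'E'
from scipy.spatial.transform import Rotation as Ro
def go(p,yaw,o=None):
    """shift/twist in move units to a tool-down pose with jaw axis at yaw (deg, mod 180)"""
    o=o or arm.observe();R=Ro.from_rotvec(o['ee_rot']);best=None
    for a in(yaw,yaw+180):
        c=np.radians(a);y=np.array([np.cos(c),np.sin(c),0]);z=np.array([0,0,-1.])
        q=R.inv()*Ro.from_matrix(np.c_[np.cross(y,z),y,z])
        v=q.as_rotvec(degrees=True)/10
        if best is None or np.linalg.norm(v)<np.linalg.norm(best):best=v
    print('xyz',(R.inv().apply(np.array(p)-o['position'])/.06).round(3),'twist',best.round(3),'pos',o['position'].round(4),'F',o['force'].round(1),'w',round(o['width'],3),'t',o['clock'],'j7',round(o['joints'][6],2))
E
python3 - <<'E'
from h import *
s=cv2.imread('pics/scene0.png');t=cv2.imread('pics/top0.png')
a=(318,164.5);b=(183,169)
A,sa=blob(s,(308,158,20,13),0,70,a);B,sb=blob(t,(174,160,18,18),0,83,b)
print(A,sa,B,sb,tri(A,B),onz('top',B,.115),onz('scene',A,.115))
print(Ro.from_rotvec(arm.observe()['ee_rot']).as_matrix().round(3))
go((.584,-.257,.21),157.9); go((.584,-.257,.122),157.9)
E
```

```text
[317.54711069 164.38681751] [  5.66666667   3.5          9.           6.5        261.5       ] [182.71980787 168.48741995] [  4.83333333   4.5          8.83333333   8.83333333 364.33333333] (array([0.52826833, 0.22989636, 0.11429998]), np.float64(0.0023061394903349354)) [0.52897566 0.23064029 0.115     ] [0.52818285 0.22812396 0.115     ]
[[ 0.946  0.324 -0.001]
 [ 0.324 -0.946  0.001]
 [-0.    -0.001 -1.   ]]
xyz [ 7.822 -3.204  0.454] twist [-8.000e-03 -3.000e-03 -4.901e+00] pos [ 0.2022 -0.5909  0.237 ] F [-0.5  1.2 -0.7] w 1.003 t 0.1 j7 -0.08
xyz [ 7.822 -3.202  1.921] twist [-8.000e-03 -3.000e-03 -4.901e+00] pos [ 0.2022 -0.5909  0.237 ] F [-0.5  1.2 -0.7] w 1.003 t 0.1 j7 -0.08
```

>>> jog_arm(
  moves=[
    {"xyz": [7.8,-3.2,0.45],"twist": [0,0,-4.9],"grip": -1},
    {"xyz": [7.8,-3.2,0.45],"twist": [0,0,-4.9],"grip": -1},
    {"xyz": [7.8,-3.2,0.45],"twist": [0,0,-4.9],"grip": -1},
    {"xyz": [7.8,-3.2,0.45],"twist": [0,0,-4.9],"grip": -1},
    {"xyz": [7.8,-3.2,0.45],"twist": [0,0,-4.9],"grip": -1},
  ],
)

```text
clock: 0.72
position: [0.4382, -0.3843, 0.2208]
ee_rot: [-2.602, -1.76, 0.0]
force: [0.7, -1.4, 0.0]
width: 1.001
```

```bash
python3 -c "
from h import *
go((.584,-.257,.20),157.9)"
```

```text
xyz [2.874 1.465 0.346] twist [-0.001 -0.     0.024] pos [ 0.4382 -0.3843  0.2208] F [ 0.7 -1.4  0. ] w 1.001 t 0.725 j7 0.14
```

>>> jog_arm(
  moves=[
    {"xyz": [2.8,1.45,0.35],"twist": [0,0,0],"grip": -1},
    {"xyz": [2.8,1.45,0.35],"twist": [0,0,0],"grip": -1},
    {"xyz": [2.8,1.45,0.35],"twist": [0,0,0],"grip": -1},
    {"xyz": [2.8,1.45,0.35],"twist": [0,0,0],"grip": -1},
    {"xyz": [2.8,1.45,0.35],"twist": [0,0,0],"grip": -1},
  ],
)

```text
clock: 1.35
position: [0.5807, -0.2628, 0.1994]
ee_rot: [-2.605, -1.755, 0.002]
force: [-0.4, -1.1, -1.0]
width: 0.997
```

```bash
python3 -c "
from h import *
go((.584,-.257,.122),157.9)"
```

```text
xyz [0.112 0.016 1.29 ] twist [-0.007  0.003  0.004] pos [ 0.5807 -0.2628  0.1994] F [-0.4 -1.1 -1. ] w 0.997 t 1.35 j7 -0.17
```

>>> jog_arm(
  moves=[
    {"xyz": [0.11,0.02,0.5],"twist": [0,0,0],"grip": -1},
    {"xyz": [0.11,0.02,1.0],"twist": [0,0,0],"grip": -1},
    {"xyz": [0.11,0.02,1.29],"twist": [0,0,0],"grip": -1},
    {"xyz": [0.11,0.02,1.29],"twist": [0,0,0],"grip": -1},
    {"xyz": [0.11,0.02,1.29],"twist": [0,0,0],"grip": -0.2},
  ],
  force=35,
)

```text
clock: 1.98
position: [0.585, -0.258, 0.1238]
ee_rot: [2.606, 1.752, 0.001]
force: [-0.2, -0.5, 0.5]
width: 0.937
```

>>> jog_arm(
  moves=[
    {"xyz": [0,0,0],"twist": [0,0,0],"grip": 1},
    {"xyz": [0,0,0],"twist": [0,0,0],"grip": 1},
    {"xyz": [0,0,0],"twist": [0,0,0],"grip": 1},
    {"xyz": [0,0,0],"twist": [0,0,0],"grip": 1},
    {"xyz": [0,0,0],"twist": [0,0,0],"grip": 1},
  ],
  force=35,
)

```text
clock: 2.6
position: [0.5846, -0.2572, 0.1226]
ee_rot: [-2.606, -1.754, 0.0]
force: [-0.8, 0.4, 0.2]
width: 0.4
```

```bash
python3 -c "
from h import *
go((.584,-.257,.262),157.9)"
```

```text
xyz [-1.000e-03 -1.100e-02 -2.323e+00] twist [-0.     0.    -0.001] pos [ 0.5846 -0.2572  0.1226] F [-0.8  0.4  0.2] w 0.4 t 2.6 j7 -0.21
```

Still closing (0.40 × 92 = 37 mm); let it finish, then lift.

>>> jog_arm(
  moves=[
    {"xyz": [0,0,0],"twist": [0,0,0],"grip": 1},
    {"xyz": [0,0,0],"twist": [0,0,0],"grip": 1},
    {"xyz": [0,0,0],"twist": [0,0,0],"grip": 1},
    {"xyz": [0,0,-0.1],"twist": [0,0,0],"grip": 1},
    {"xyz": [0,0,-0.3],"twist": [0,0,0],"grip": 1},
  ],
)

```text
clock: 3.22
position: [0.5841, -0.2571, 0.1406]
ee_rot: [-2.605, -1.754, 0.002]
force: [-0.2, -0.3, -4.4]
width: 0.319
```

>>> jog_arm(
  moves=[
    {"xyz": [0,0,-0.4],"twist": [0,0,0],"grip": 1},
    {"xyz": [0,0,-0.9],"twist": [0,0,0],"grip": 1},
    {"xyz": [0,0,-1.4],"twist": [0,0,0],"grip": 1},
    {"xyz": [0,0,-2.1],"twist": [0,0,0],"grip": 1},
    {"xyz": [0,0,-2.1],"twist": [0,0,0],"grip": 1},
  ],
)

```text
clock: 3.85
position: [0.5865, -0.2576, 0.2713]
ee_rot: [2.601, 1.751, 0.007]
force: [-0.1, 0.8, -4.1]
width: 0.318
```

```bash
python3 -c "
from h import *
go((.5285,.2295,.262),157.9)
go((.5285,.2295,.262),90)
s=arm.get_image('scene');t=arm.get_image('top')
c=lambda im,x,y,w,h:cv2.resize(im[y:y+h,x:x+w],(400,300),interpolation=cv2.INTER_CUBIC)
cv2.imwrite('pics/lift.png',np.hstack([c(s,100,190,160,120),c(t,310,95,120,90)]))"
```

```text
xyz [ 7.157 -3.952  0.128] twist [ 0.042 -0.002 -0.001] pos [ 0.5865 -0.2576  0.2713] F [-0.1  0.8 -4.1] w 0.318 t 3.85 j7 -0.17
xyz [ 7.157 -3.952  0.128] twist [ 0.036 -0.027  6.789] pos [ 0.5865 -0.2576  0.2713] F [-0.1  0.8 -4.1] w 0.318 t 3.85 j7 -0.17
```

View pics/lift.png

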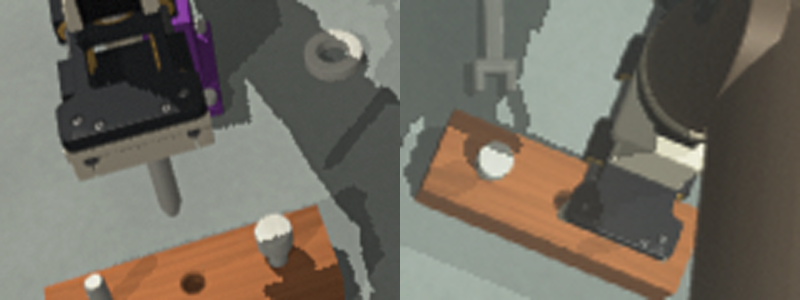

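>>> jog_arm(
  moves=[
    {"xyz": [7.15,-3.95,-0.1],"twist": [0,0,0],"grip": 1},
    {"xyz": [7.15,-3.95,-0.1],"twist": [0,0,0],"grip": 1},
    {"xyz": [7.15,-3.95,-0.1],"twist": [0,0,0],"grip": 1},
    {"xyz": [7.15,-3.95,-0.1],"twist": [0,0,0],"grip": 1},
    {"xyz": [7.15,-3.95,-0.1],"twist": [0,0,0],"grip": 1},
  ],
)

```text
clock: 4.58
position: [0.5462, 0.0546, 0.2692]
ee_rot: [-2.606, -1.754, 0.003]
force: [1.4, -0.6, -3.6]
width: 0.317
```

```bash
python3 -c "
from h import *
go((.5285,.2295,.27),157.9)"
```

```text
xyz [ 2.589 -1.371 -0.014] twist [-0.011  0.007 -0.002] pos [0.5462 0.0546 0.2692] F [ 1.4 -0.6 -3.6] w 0.317 t 4.575 j7 -0.71
```

>>> jog_arm(
  moves=[
    {"xyz": [1.0,-0.53,0],"twist": [0,0,0],"grip": 1},
    {"xyz": [1.9,-1.0,0],"twist": [0,0,0],"grip": 1},
    {"xyz": [2.45,-1.3,0],"twist": [0,0,0],"grip": 1},
    {"xyz": [2.5,-1.35,0],"twist": [0,0,0],"grip": 1},
    {"xyz": [2.5,-1.35,0],"twist": [0,0,0],"grip": 1},
  ],
)

```text
clock: 5.2
position: [0.5284, 0.2218, 0.2693]
ee_rot: [2.606, 1.755, -0.004]
force: [-0.1, -0.6, -3.0]
width: 0.32
```

```bash
python3 -c "
from h import *
go((.5285,.2295,.27),157.9)
s=arm.get_image('scene');t=arm.get_image('top');cv2.imwrite('pics/s2.png',s);cv2.imwrite('pics/t2.png',t)
c=lambda im,x,y,w,h:cv2.resize(im[y:y+h,x:x+w],(400,300),interpolation=cv2.INTER_CUBIC)
cv2.imwrite('pics/over.png',np.hstack([c(s,260,90,120,90),c(t,137,122,100,75)]))"
```

```text
xyz [ 0.119 -0.047 -0.012] twist [-0.007  0.012  0.002] pos [0.5284 0.2218 0.2693] F [-0.1 -0.6 -3. ] w 0.32 t 5.2 j7 -1.04
```

View pics/over.png

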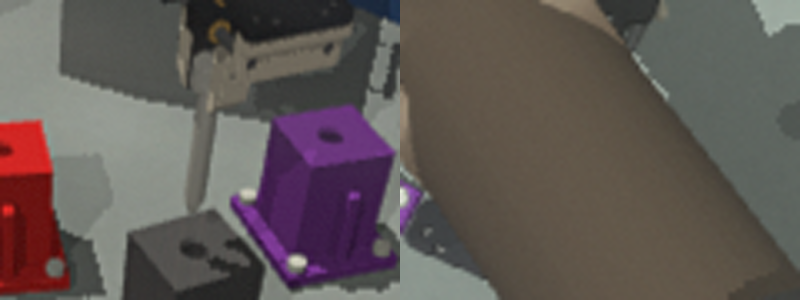

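```bash
python3 - <<'E'
from h import *
s=cv2.imread('pics/s2.png');o=arm.observe();print(o['position'],o['clock'])
K,T=cam('scene');W=np.linalg.inv(T)
def pr(p):
    q=K@(W[:3,:3]@p+W[:3,3]);return (q[:2]/q[2]).round(1)
p=o['position']
for dz in(-.04,-.06,-.08,-.1,-.113):print(dz,pr(p+[0,0,dz]))
g=cv2.cvtColor(s,cv2.COLOR_BGR2GRAY)
# shank: row-wise edges
for r in range(118,157,3):
    print(r,g[r,310:332])
x=cv2.resize(s[100:190,270:370],(800,720),interpolation=cv2.INTER_CUBIC)[:600]
for dz in(-.04,-.06,-.08,-.1,-.113):
    q=(pr(p+[0,0,dz])-[270,100]+.5)*8;cv2.circle(x,tuple(int(v) for v in q),3,(0,0,255),-1)
cv2.imwrite('pics/foot.png',x)
E
```

```text
[0.52923501 0.22057052 0.26975677] 5.3
-0.04 [321.1 129. ]
-0.06 [320.1 135.9]
-0.08 [319.2 142.6]
-0.1 [318.3 149. ]
-0.113 [317.7 153.1]
118 [ 81  80  78  81  80  81  79  80  79  83  94  99 115 132 105 102 114 105
 102 103 105 104]
121 [106 102 102 102 101  77  77  76  78  92 100 107 133 134 102 104  98  89
  87  82  80  78]
124 [147 144 145 143 144 144 146 142 105  95 102 106 102  83  82 127 140 104
  99 101 101  99]
127 [147 145 146 145 144 145 146 142 121 101 102 107 101  89  93 145 144 142
 142 144 143 142]
130 [149 149 148 146 146 146 146 139 117 107 105 104  94  87 116 146 144 144
 144 144 143 143]
133 [147 146 148 147 147 148 147 129 113 105 104  99  90  94 147 147 145 145
 144 147 145 146]
136 [147 147 148 145 147 146 145 118 109 104 104  96  86 120 149 147 147 146
 148 146 146 145]
139 [144 143 144 144 148 146 131 113 103 104 101  89  90 147 148 147 145 146
 144 144 144 145]
142 [144 144 144 145 146 143 120 106 104 103  94  84 102 146 146 144 144 145
 144 145 144 144]
145 [143 143 144 144 144 136 115 103 104 100  90  83 133 147 146 146 146 146
 146 145 145 144]
148 [141 142 143 144 143 125 107 103 102  95  85 102 146 145 142 143 146 147
 146 132 114 117]
151 [143 143 143 144 143 134  99  99  98  98 124 146 148 141 140 145 147 147
 140  68  53  84]
154 [143 142 139 137 136 129 108  94  91  81  83  81  71  66  66  79 120 147
 150 144 111  67]
```

View pics/foot.png

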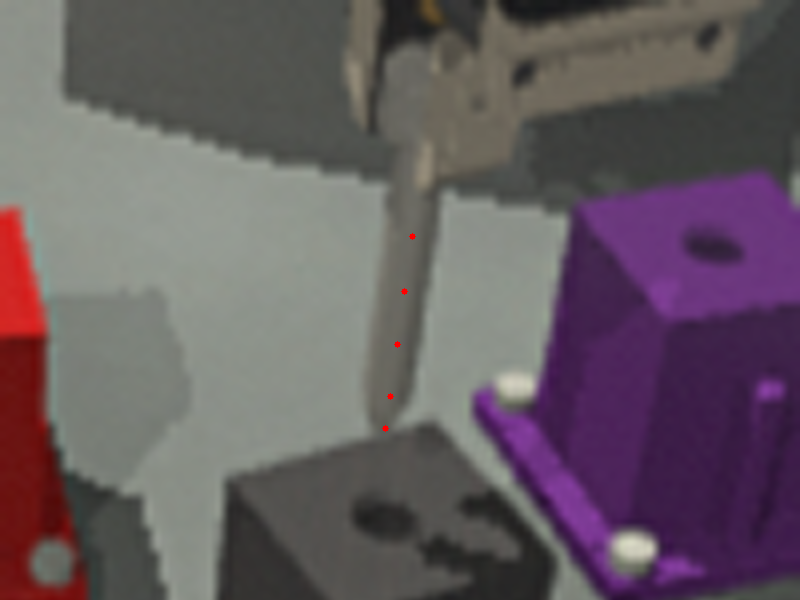

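The dots are where a vertical pin at the TCP would project, and they fall on the shank axis down to its foot (about (317.7,153)). So the pin hangs straight, and I can go by TCP position.

>>> jog_arm(
  moves=[
    {"xyz": [0.11,-0.04,0],"twist": [0,0,0],"grip": 1},
    {"xyz": [0.11,-0.04,0],"twist": [0,0,0],"grip": 1},
    {"xyz": [0.11,-0.04,0.3],"twist": [0,0,0],"grip": 1},
    {"xyz": [0.11,-0.04,0.6],"twist": [0,0,0],"grip": 1},
    {"xyz": [0.11,-0.04,0.8],"twist": [0,0,0],"grip": 1},
  ],
)

```text
clock: 5.92
position: [0.5292, 0.2291, 0.2217]
ee_rot: [2.606, 1.754, -0.001]
force: [0.6, -0.1, -3.5]
width: 0.317
```

```bash
python3 -c "
from h import *
go((.5285,.2295,.195),157.9)
s=arm.get_image('scene')
cv2.imwrite('pics/in1.png',cv2.resize(s[120:195,270:370],(600,450),interpolation=cv2.INTER_CUBIC))"
```

```text
xyz [ 0.003 -0.013  0.445] twist [-0.002  0.004 -0.003] pos [0.5292 0.2291 0.2217] F [ 0.6 -0.1 -3.5] w 0.317 t 5.925 j7 -1.07
```

View pics/in1.png

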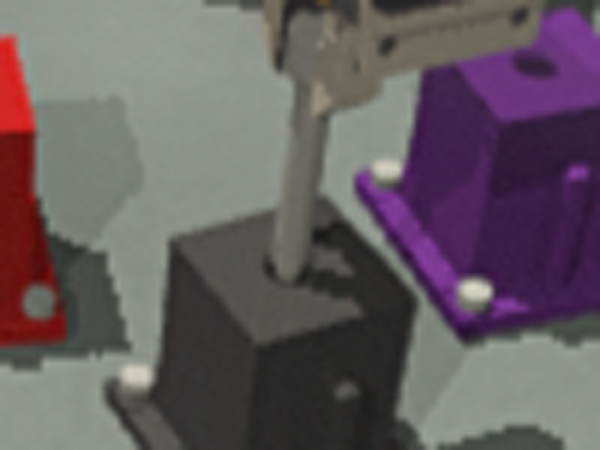

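The foot is in the mouth, at about (318,166) in the scene, with no side force. Next I lower it to the plug.

>>> jog_arm(
  moves=[
    {"xyz": [0,0,0.15],"twist": [0,0,0],"grip": 1},
    {"xyz": [0,0,0.3],"twist": [0,0,0],"grip": 1},
    {"xyz": [0,0,0.4],"twist": [0,0,0],"grip": 1},
    {"xyz": [0,0,0.5],"twist": [0,0,0],"grip": 1},
    {"xyz": [0,0,0.5],"twist": [0,0,0],"grip": 1},
  ],
)

```text
clock: 6.6
position: [0.529, 0.2294, 0.192]
ee_rot: [-2.606, -1.754, 0.001]
force: [0.1, 0.9, -2.6]
width: 0.32
```

>>> jog_arm(
  moves=[
    {"xyz": [0,0,0.04],"twist": [0,0,0],"grip": 1},
    {"xyz": [0,0,0.08],"twist": [0,0,0],"grip": 1},
    {"xyz": [0,0,0.08],"twist": [0,0,0],"grip": 1},
  ],
)

```text
clock: 6.98
position: [0.5292, 0.2294, 0.1876]
ee_rot: [2.606, 1.754, -0.0]
force: [0.3, -0.0, -3.5]
width: 0.321
```

>>> jog_arm(
  moves=[
    {"xyz": [0,0,0.04],"twist": [0,0,0],"grip": 1},
    {"xyz": [0,0,0.08],"twist": [0,0,0],"grip": 1},
    {"xyz": [0,0,0.08],"twist": [0,0,0],"grip": 1},
  ],
)

```text
clock: 7.35
position: [0.5291, 0.2294, 0.1826]
ee_rot: [-2.606, -1.754, 0.001]
force: [-0.3, -0.0, -2.5]
width: 0.315
```

>>> jog_arm(
  moves=[
    {"xyz": [0,0,0.03],"twist": [0,0,0],"grip": 1},
    {"xyz": [0,0,0.06],"twist": [0,0,0],"grip": 1},
    {"xyz": [0,0,0.06],"twist": [0,0,0],"grip": 1},
  ],
)

```text
clock: 7.72
position: [0.5292, 0.2295, 0.1791]
ee_rot: [-2.606, -1.754, 0.0]
force: [-0.5, -0.7, -3.2]
width: 0.317
```

>>> jog_arm(
  moves=[
    {"xyz": [0,0,0.03],"twist": [0,0,0],"grip": 1},
    {"xyz": [0,0,0.06],"twist": [0,0,0],"grip": 1},
    {"xyz": [0,0,0.06],"twist": [0,0,0],"grip": 1},
  ],
)

```text
clock: 8.1
position: [0.5291, 0.2294, 0.1755]
ee_rot: [-2.606, -1.754, 0.001]
force: [0.2, -0.5, -2.7]
width: 0.318
```

>>> jog_arm(
  moves=[
    {"xyz": [0,0,0.03],"twist": [0,0,0],"grip": 1},
    {"xyz": [0,0,0.05],"twist": [0,0,0],"grip": 1},
    {"xyz": [0,0,0.05],"twist": [0,0,0],"grip": 1},
  ],
)

```text
clock: 8.48
position: [0.5292, 0.2295, 0.1726]
ee_rot: [-2.606, -1.754, 0.0]
force: [-0.1, -0.7, -3.1]
width: 0.314
```

>>> jog_arm(
  moves=[
    {"xyz": [0,0,0.03],"twist": [0,0,0],"grip": 1},
    {"xyz": [0,0,0.05],"twist": [0,0,0],"grip": 1},
    {"xyz": [0,0,0.05],"twist": [0,0,0],"grip": 1},
  ],
)

```text
clock: 8.85
position: [0.5294, 0.2297, 0.1699]
ee_rot: [2.606, 1.754, 0.001]
force: [-0.1, -0.6, -0.5]
width: 0.315
```

The plug has taken up the pin's weight (force −3 → −0.5 N), so I release.

>>> jog_arm(
  moves=[
    {"xyz": [0,0,0],"twist": [0,0,0],"grip": -1},
    {"xyz": [0,0,0],"twist": [0,0,0],"grip": -1},
    {"xyz": [0,0,0],"twist": [0,0,0],"grip": -1},
    {"xyz": [0,0,0],"twist": [0,0,0],"grip": -1},
    {"xyz": [0,0,0],"twist": [0,0,0],"grip": -1},
  ],
)

```text
clock: 9.48
position: [0.5292, 0.2295, 0.1697]
ee_rot: [2.606, 1.754, -0.0]
force: [-0.3, 0.8, -0.2]
width: 0.814
```

>>> jog_arm(
  moves=[
    {"xyz": [0,0,-0.2],"twist": [0,0,0],"grip": -1},
    {"xyz": [0,0,-0.5],"twist": [0,0,0],"grip": -1},
    {"xyz": [0,0,-1.0],"twist": [0,0,0],"grip": -1},
    {"xyz": [0,0,-1.0],"twist": [0,0,0],"grip": 1},
    {"xyz": [0,0,-1.0],"twist": [0,0,0],"grip": 1},
  ],
)

```text
clock: 10.1
position: [0.5293, 0.2295, 0.2302]
ee_rot: [2.606, 1.754, 0.001]
force: [0.2, 0.5, -0.6]
width: 0.83
```

```bash
python3 -c "
from h import *
go((.529,.2295,.2),157.9)
s=arm.get_image('scene')
cv2.imwrite('pics/rel.png',cv2.resize(s[100:190,260:380],(640,480),interpolation=cv2.INTER_CUBIC))"
```

```text
xyz [-0.002 -0.005  0.504] twist [ 0.004 -0.002 -0.001] pos [0.5293 0.2295 0.2302] F [ 0.2  0.5 -0.6] w 0.83 t 10.1 j7 -1.07
```

View pics/rel.png

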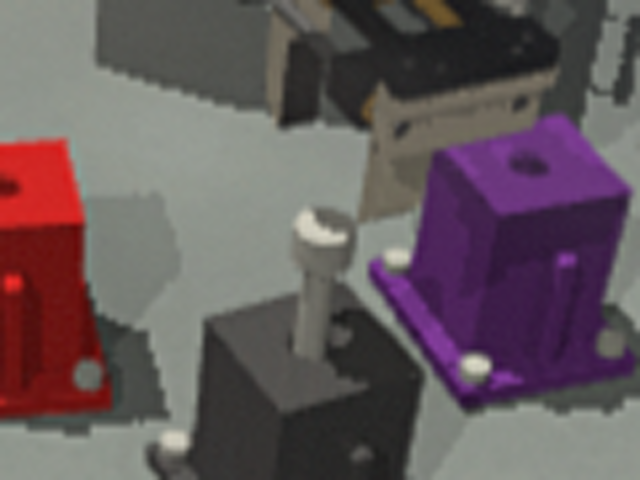

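>>> jog_arm(
  moves=[
    {"xyz": [0,0,0],"twist": [0,0,0],"grip": 1},
    {"xyz": [0,0,0],"twist": [0,0,0],"grip": 1},
    {"xyz": [0,0,0],"twist": [0,0,0],"grip": 1},
    {"xyz": [0,0,0],"twist": [0,0,0],"grip": 1},
    {"xyz": [0,0,0],"twist": [0,0,0],"grip": 1},
  ],
)

```text
clock: 10.78
position: [0.5293, 0.2295, 0.2296]
ee_rot: [2.606, 1.754, -0.0]
force: [0.4, -0.7, -0.5]
width: 0.246
```

```bash
python3 -c "
from h import *
print(onz('scene',(320.4,142.8),.186))
go((.529,.2295,.2),157.9)"
```

```text
[0.52885116 0.22630781 0.186     ]
xyz [-0.002 -0.004  0.494] twist [-0.     0.001 -0.001] pos [0.5293 0.2295 0.2296] F [ 0.4 -0.7 -0.5] w 0.246 t 10.775 j7 -1.07
```

>>> jog_arm(
  moves=[
    {"xyz": [-0.02,0,0],"twist": [0,0,0],"grip": 1},
    {"xyz": [-0.02,0,0.1],"twist": [0,0,0],"grip": 1},
    {"xyz": [-0.02,0,0.3],"twist": [0,0,0],"grip": 1},
    {"xyz": [-0.02,0,0.42],"twist": [0,0,0],"grip": 1},
    {"xyz": [-0.02,0,0.45],"twist": [0,0,0],"grip": 1},
  ],
)

```text
clock: 11.4
position: [0.5284, 0.2282, 0.2017]
ee_rot: [-2.606, -1.754, 0.002]
force: [0.2, -0.2, 0.6]
width: 0.003
```

>>> jog_arm(
  moves=[
    {"xyz": [0,0,0.05],"twist": [0,0,0],"grip": 1},
    {"xyz": [0,0,0.1],"twist": [0,0,0],"grip": 1},
    {"xyz": [0,0,0.15],"twist": [0,0,0],"grip": 1},
    {"xyz": [0,0,0.2],"twist": [0,0,0],"grip": 1},
    {"xyz": [0,0,0.25],"twist": [0,0,0],"grip": 1},
  ],
)

```text
clock: 12.02
position: [0.5293, 0.2287, 0.1883]
ee_rot: [2.606, 1.754, 0.002]
force: [-0.8, 0.1, 5.0]
width: 0.008
```

>>> jog_arm(
  moves=[
    {"xyz": [0,0,0.06],"twist": [0,0,0],"grip": 1},
    {"xyz": [0,0,0.12],"twist": [0,0,0],"grip": 1},
    {"xyz": [0,0,0.18],"twist": [0,0,0],"grip": 1},
    {"xyz": [0,0,0.24],"twist": [0,0,0],"grip": 1},
    {"xyz": [0,0,0.3],"twist": [0,0,0],"grip": 1},
  ],
)

```text
clock: 12.65
position: [0.5293, 0.2287, 0.1702]
ee_rot: [2.606, 1.754, 0.003]
force: [0.1, -0.3, 4.8]
width: 0.004
```

```bash
python3 -c "
from h import *
go((.529,.2295,.146),157.9)
s=arm.get_image('scene')
cv2.imwrite('pics/press.png',cv2.resize(s[110:190,265:372],(640,480),interpolation=cv2.INTER_CUBIC))"
```

```text
xyz [ 0.01  -0.011  0.404] twist [ 0.007 -0.007 -0.001] pos [0.5293 0.2287 0.1702] F [ 0.1 -0.3  4.8] w 0.004 t 12.65 j7 -1.1
```

View pics/press.png

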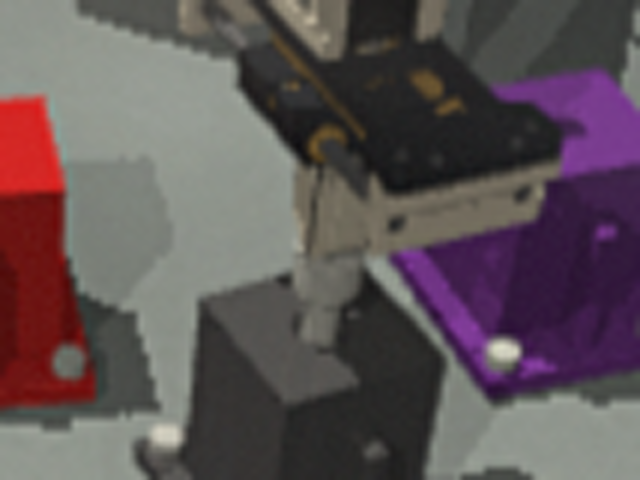

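The pin is going down under the fingertips, with the head at about (319,157) and still clear of the top. I keep pressing.

>>> jog_arm(
  moves=[
    {"xyz": [0,0,0.06],"twist": [0,0,0],"grip": 1},
    {"xyz": [0,0,0.12],"twist": [0,0,0],"grip": 1},
    {"xyz": [0,0,0.18],"twist": [0,0,0],"grip": 1},
    {"xyz": [0,0,0.24],"twist": [0,0,0],"grip": 1},
    {"xyz": [0,0,0.28],"twist": [0,0,0],"grip": 1},
  ],
)

```text
clock: 13.32
position: [0.5291, 0.2286, 0.1532]
ee_rot: [2.606, 1.754, 0.002]
force: [0.0, 0.9, 5.5]
width: 0.007
```

>>> jog_arm(
  moves=[
    {"xyz": [0,0,0.04],"twist": [0,0,0],"grip": 1},
    {"xyz": [0,0,0.08],"twist": [0,0,0],"grip": 1},
    {"xyz": [0,0,0.08],"twist": [0,0,0],"grip": 1},
  ],
)

```text
clock: 13.7
position: [0.5286, 0.2283, 0.1478]
ee_rot: [-2.606, -1.754, 0.001]
force: [0.3, 0.8, 2.1]
width: 0.007
```

>>> jog_arm(
  moves=[
    {"xyz": [0,0,0.03],"twist": [0,0,0],"grip": 1},
    {"xyz": [0,0,0.03],"twist": [0,0,0],"grip": 1},
  ],
)

```text
clock: 13.95
position: [0.5289, 0.2285, 0.1464]
ee_rot: [2.606, 1.754, 0.0]
force: [-0.5, -0.3, 6.9]
width: 0.006
```

>>> jog_arm(
  moves=[
    {"xyz": [0,0,0.03],"twist": [0,0,0],"grip": 1},
    {"xyz": [0,0,0.03],"twist": [0,0,0],"grip": 1},
  ],
)

```text
clock: 14.2
position: [0.529, 0.2285, 0.1462]
ee_rot: [2.606, 1.754, 0.002]
force: [-5.4, -3.7, 20.6]
width: 0.005
```

>>> jog_arm(
  moves=[
    {"xyz": [0,0,0.03],"twist": [0,0,0],"grip": 1},
    {"xyz": [0,0,0.03],"twist": [0,0,0],"grip": 1},
  ],
)

```text
clock: 14.45
position: [0.529, 0.2286, 0.146]
ee_rot: [2.605, 1.753, 0.003]
force: [-10.6, -7.0, 38.6]
width: 0.005
```

Hard stop at TCP z = 0.146 m, the value predicted for home. I back off and check.

>>> jog_arm(
  moves=[
    {"xyz": [0,0,-0.1],"twist": [0,0,0],"grip": 1},
    {"xyz": [0,0,-0.6],"twist": [0,0,0],"grip": 1},
    {"xyz": [0,0,-1.6],"twist": [0,0,0],"grip": 1},
    {"xyz": [-1,0.5,-2],"twist": [0,0,0],"grip": 1},
    {"xyz": [-2,1,-2],"twist": [0,0,0],"grip": 1},
  ],
)

```text
clock: 15.08
position: [0.5388, 0.1071, 0.2636]
ee_rot: [2.603, 1.757, 0.004]
force: [0.9, -1.1, -0.8]
width: 0.005
```

>>> jog_arm(
  moves=[
    {"xyz": [-3,1,0],"twist": [0,0,0],"grip": 1},
    {"xyz": [-3,1,0],"twist": [0,0,0],"grip": 1},
    {"xyz": [-3,1,0],"twist": [0,0,0],"grip": 1},
    {"xyz": [-3,1,0],"twist": [0,0,0],"grip": 1},
    {"xyz": [-3,1,0],"twist": [0,0,0],"grip": 1},
  ],
)

```text
clock: 15.7
position: [0.5257, -0.0817, 0.2617]
ee_rot: [-2.606, -1.753, 0.001]
force: [0.2, 1.0, -0.9]
width: 0.004
```

```bash
python3 -c "
from h import *
o=arm.observe();print(o['position'],o['force'],o['clock'])
s=arm.get_image('scene');t=arm.get_image('top')
c=lambda im,x,y,w,h:cv2.resize(im[y:y+h,x:x+w],(400,300),interpolation=cv2.INTER_CUBIC)
cv2.imwrite('pics/fin.png',np.vstack([np.hstack([c(s,270,130,100,75),c(t,147,132,80,60)]),np.hstack([c(s,100,240,160,120),c(t,310,115,100,75)])]))"
```

```text
[ 0.52571207 -0.08172826  0.26169642] [ 0.19580245  0.99690252 -0.9184314 ] 15.7
```

View pics/fin.png

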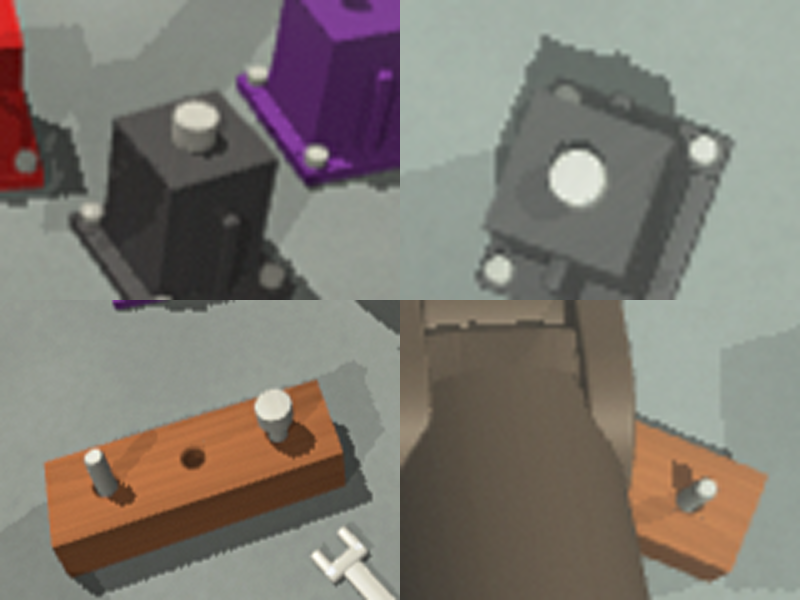

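The head is seated on the iron housing, at (319,161) in the scene and (182,168) in the top view. The rod and the short pin stand in the rack and the middle hole is empty. I triangulate the head height, then hand in.

```bash
python3 -c "
from h import *
s=arm.get_image('scene');t=arm.get_image('top')
A,_=blob(s,(305,145,28,26),185,255,(319,160));B,_=blob(t,(170,155,24,24),185,255,(182,168));p,e=tri(A,B)
print(A,B,p,e)
if abs(p[2]-.135)<.004: print(arm.sign_off())"
```

```text
[318.53587699 158.47067198] [182.01871699 167.10243865] [0.52884037 0.22911885 0.13483825] 0.0015346695561567361
the job is handed in; nothing more can be done
None
```

The long pin is fully home in the iron housing with its head seated on top, and I've handed the job in at about 16 s of the 51 s limit.

- **Insertion:** I took the pin from the middle hole of the rack and lowered it into the bore until the plug carried its weight, then let go. I pressed it down by its head with the closed fingertips. The arm met a hard stop at TCP z = 0.146 m, the height I predicted for home, with the vertical force peaking at about 39 N.
- **Seated position:** The last measurement put the top of the head at z = 0.1348 m, against 0.135 m expected. It was centred at (0.529, 0.229), within about 1 mm of where I measured the bore.
- **Bystanders:** The last scene view showed the short pin and the rod still standing in the rack. In the top view the arm hid the short pin, so that one was checked from a single camera only.
- **Robot:** The arm was backed well clear with nothing in contact. No check failed; the two cameras disagreed by only 1–2 mm.

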